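Find the stamped transport box and push it to the dispatch line

ROBOT

A 6-joint arm with a two-finger parallel gripper is mounted at the origin on the work surface. World frame = base frame: x ahead of the robot, y to its left, z up, the work surface at z = 0. Lengths are in mm, angles in degrees, forces in N, time in s.
With the tool pointing down it reaches from about 300 to 850 mm from the base axis. Payload 4.2 kg.
Tool frame: the origin (TCP) lies at the very end of the fingers, on their centre line; the grasp point (between the pads) lies env.grip_point_offset behind it (env.grip_point_offset is the distance from the TCP to the grasp point, in mm); z points along the fingers, y is the direction in which the jaws open and shut (so a half turn about z gives the same grasp; the last joint's range is limited). The gripper opens to 91 mm and grips with 3 to 60 N. Pads are 32 mm wide; open, the fingers measure 118 mm over their backs; the gripper's body (76 mm by 178 mm) begins 60 mm behind the grasp point.
Start: joints at [63.025, 18.312, 89.639, -0, 72.044, -1.146], TCP at [250.524, 517.572, 213.976] pointing down, gripper open.
Joint ranges: [-177.97, 177.97], [-48.28, 115.42], [12.27, 149.76], [-77.06, 257.06], [2.81, 150.46], [-146.56, 146.56]. Speed limits (degrees/s): [147.25, 147.25, 180, 180, 180, 180].

INTERFACE

Orientations are given as [roll, pitch, yaw] about the fixed x, y, z axes, in that order (R = Rz(yaw) Ry(pitch) Rx(roll)).
In Python, from workcell import env, grab_frame, camera_params gives the robot as it stands. The module is installed in compiled form; this text tells all that it offers.
- The arm moves only by the shell command python3 -m creep 'ROWS' [OPENING] [FORCE]. ROWS is a JSON object of lists of equal length, an entry for each row: "offset": the shift along the tool's x, y, z in m, a list of three; "rotation": the turn, a rotation vector about the tool's x, y, z in degrees, a list of three. A call has 1 to 5 rows; each row shifts and turns the commanded pose from where the row before left it, along the tool's axes as they then stand; what a row does not reach is not made up. A row lasts 1/8 s, in which the tool goes at most 62.5 mm and 10.7 degrees, less where a joint would pass 70% of its speed; a pose out of reach is approached as far as the arm can. A call is refused whole if a number of a shift passes 0.0625 or a number of a turn 10.7, either way. A call with a gripper value outside its range is refused whole. OPENING is the closure, from 0 (fully open) to 1 (shut), set as the call begins (- or left out, the last holds). The fingers move at their own pace and stop on an object; FORCE is the grip in N (left out, the last holds). Time passes only in rows, so rows that do not move let the fingers close. It gives the time, the measured TCP pose, the force and the opening at its end, in the units of the state.
- env.state(): the state, without advancing time (a new reading comes with each control period).
- grab_frame(name): name is "scene" or "top" or "wrist"; returns the picture (420x560x3 uint8, red, green, blue); there is no depth.
- camera_params(name): a dict with "mtx" (3x3 intrinsics, pixels), "R" (3x3) and "t" (3): a world point X has camera coordinates R X + t. Camera axes: x right, y down, z forward; pixel columns grow to the right and rows downward; lengths in mm; the calibration is good to about 2 mm. A picture is of the moment at which its call begins: read the wrist's pose just before it. camera_params takes no time and is no camera call; for the wrist camera it gives the pose at the moment of the call.
- env.job_done(): hands the job in, once; it reports no verdict.
The state is a dict: "time_s": time; "qpos": joint angles; "qvel": joint speeds; "effort": joint torques, N m; "ee_pos": TCP position; "ee_rot": TCP orientation; "force": force on the tool from outside, world axes, zero at the start; "torque": the same for the moment, N m; "gripper_width": finger opening in mm.
Only numpy, scipy, OpenCV 4.12 (cv2) and the standard library are available. Lean on these libraries where they do the work, as an engineer would, in place of code of your own. Each camera call takes 0.05 s, during which the arm holds its last target.

TASK

One of the two white transport boxes has an ink stamp (a ring with a cross) underneath. Using only the fingertips, and never lifting or carrying a box, tip first the left box (the robot's left) and then the right one over towards the robot, so that both lie with their undersides facing away from the robot. Then push the stamped one, still lying, away from the robot until the middle of its underside is right above the dark dispatch strip; leave the other where it fell and everything else undisturbed.

Things in the scene. Friction and masses are not known exactly. Their poses are not given: they have to be found in the camera images.
- stamped_box: closed white transport box with the ink stamp (black ring with a cross, 66 across, mid underside); 86 deep (its x) x 120 wide (y) x 115 tall (z), about 0.3 kg, grippy surface, both boxes alike outside. Origin: centre of its underside; z points to the lid. Starts upright, its x away from the robot within 0.2 rad; which box is left (y > 0.1) or right (y < -0.1) changes
- stamped_box_lid (a point): centre of the top of stamped_box, 115 from its origin along its z. Pushed near the top of its far face towards the robot, the box pivots on its near lower edge without sliding and falls over at about 37 degrees; it then lies 86 high with the lid towards the robot, the underside facing away
- stamped_box_mid (a point): centre of stamped_box (57.5 up when standing, 43 up when lying)
- plain_box: closed white transport box with a bare underside; 86 deep (its x) x 120 wide (y) x 115 tall (z), about 0.3 kg, grippy surface, both boxes alike outside. Origin: centre of its underside; z points to the lid. Starts upright, its x away from the robot within 0.2 rad; which box is left (y > 0.1) or right (y < -0.1) changes
- plain_box_lid (a point): centre of the top of plain_box, 115 from its origin along its z. Pushed near the top of its far face towards the robot, the box pivots on its near lower edge without sliding and falls over at about 37 degrees; it then lies 86 high with the lid towards the robot, the underside facing away
- plain_box_mid (a point): centre of plain_box (57.5 up when standing, 43 up when lying)
- dispatch_strip: dispatch line: dark flat strip on the bench beyond the boxes, 40 wide (x) and 680 long (y), straight across in front of the robot, no height to speak of. Origin: its centre; its axes are the world's
- amber_bottle: small amber glass bottle, 44 dia x 95 tall, standing between the two boxes; sizes in mm, origin: centre of its underside; leave alone
- salve_jar: small white jar, 44 dia x 50 tall, standing between the two boxes, nearer the robot; sizes in mm, origin: centre of its underside; leave alone
- reagent_bottle: clear bottle with blue cap, 68 dia x 160 tall, on the left; sizes in mm, origin: centre of its underside; leave alone
- tube_rack: white rack with capped tubes, 70 x 130 x 70 tall, beyond the strip on the right; sizes in mm, origin: centre of its underside; leave alone
- beaker: glass beaker, 64 dia x 80 tall, beyond the strip on the left; sizes in mm, origin: centre of its underside; leave alone
- tip_box: pipette-tip box, 80 x 120 x 68 tall, beyond the strip in the middle; sizes in mm, origin: centre of its underside; leave alone
- bench_timer: flat white timer, 60 x 60 x 18, on the left; sizes in mm, origin: centre of its underside; leave alone
- spatula: spatula, 180 long, lying on the right; sizes in mm, origin: centre of its underside; leave alone

How it is judged:
By the outcome, as a careful person would: the job done as asked, in the order asked, and still so for the second after the job is handed in, with the robot touching nothing.
It also fails if it takes over 64 s, if anything falls off the work surface, if the arm or the gripper's body presses on something with over 40 N, if the wrist force passes 120 N, or if a joint passes its speed limit or range.

## Working session

There is one attempt and no reset: what is moved stays moved. The work goes in short steps, Python scripts to look and compute and a shell command to move; the robot and the scene stay as the last step left them, time stands still between calls to the robot, and variables do not carry over. Pictures are saved under pics/ and viewed, and the job is handed in when it is done.

```bash
mkdir -p pics; ls; cat > h.py <<'E'
import numpy as np, cv2
from workcell import env, grab_frame, camera_params
def snap(n,f):
    im=grab_frame(n); cv2.imwrite('pics/'+f,im[:,:,::-1]); return im
def ray(cp,px,z):
    K,R,t=[np.array(cp[k],float) for k in('mtx','R','t')]
    d=R.T@np.linalg.solve(K,np.array([px[0],px[1],1.])); c=-R.T@t
    return c+d*(z-c[2])/d[2]
def proj(cp,X):
    p=np.array(cp['mtx'])@(np.array(cp['R'])@np.array(X,float)+np.array(cp['t'])); return p[:2]/p[2]
E
python3 - <<'E'
from h import *
s=env.state(); print(s['time_s'],s['ee_pos'],s['ee_rot'],s['gripper_width'],env.grip_point_offset)
snap('top','top0.png');snap('scene','scene0.png')
for n in('top','scene'):
    c=camera_params(n);print(n,c['mtx'],-np.array(c['R']).T@np.array(c['t']))
E
```

```text
pics
0.0 [250.28961839 517.10473177 213.12777308] [-1.79898707e+02 -1.14331746e-03  1.54173720e+02] 90.86762338658652 18.8
top [[389.80129501   0.         277.65407671]
 [  0.         389.80129501 204.26673559]
 [  0.           0.           1.        ]] [ 303.56154239    7.54008033 1360.61796764]
scene [[381.05196988   0.         276.41007392]
 [  0.         381.05196988 210.66668034]
 [  0.           0.           1.        ]] [1154.58888669  581.98622876  624.53786212]
```

View pics/top0.png

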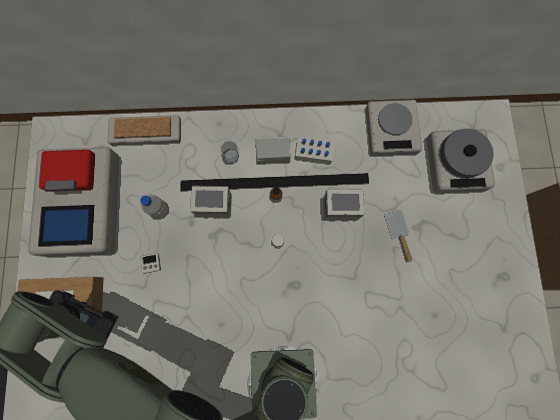

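View pics/scene0.png

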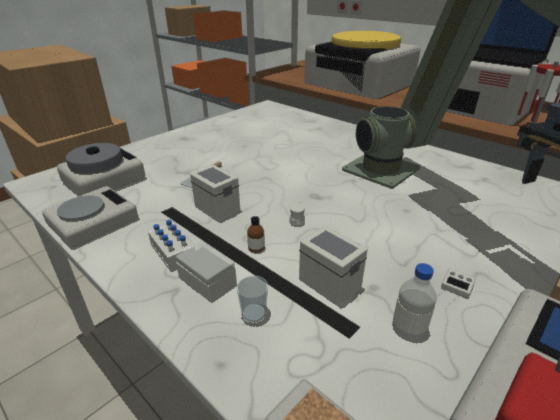

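The top view shows the left box at about (210,200), the right one at (344,203), the bottle at (276,195), the jar at (277,240) and the strip along row 182. I'll zoom in to measure.

```bash
python3 - <<'E'
from h import *
im=cv2.imread('pics/top0.png')
cv2.imwrite('pics/crop0.png',cv2.resize(im[130:260,135:415],None,fx=2.85,fy=2.85,interpolation=cv2.INTER_CUBIC))
c=camera_params('top')
hsv=cv2.cvtColor(im,cv2.COLOR_BGR2HSV)
m=((hsv[:,:,2]<60)).astype(np.uint8); m[:165]=0;m[195:]=0;m[:,:175]=0;m[:,375:]=0
cs,_=cv2.findContours(m,0,2)
k=max(cs,key=cv2.contourArea); r=cv2.minAreaRect(k); print(r)
for p in cv2.boxPoints(r): print(p,ray(c,p,0).round(1))
# lid dark panels
for x0,x1 in((185,235),(320,368)):
    m=((hsv[:,:,2]<170)&(hsv[:,:,2]>70)).astype(np.uint8)
    sub=m[190:216,x0:x1]; print(hsv[202,x0:x1,2])
    print(hsv[182:222,(x0+x1)//2,2])
E
```

```text
((274.55218505859375, 185.32470703125), (17.52972412109375, 187.32730102539062), 87.74542236328125)
[180.61623 180.25133] [698.2 340.8   0. ]
[367.79852 172.88194] [ 698.9 -338.4    0. ]
[368.48816 190.39809] [ 633.4 -335.     0. ]
[181.30585 197.76747] [633.  337.5   0. ]
[154 154 153 155 159 120 151 154 155 159  97  87  89  89  90  90  90  88
  89  89  89  90  89  89  91  91  91  90  93  90  91  90  90  92  89  89
  87  77 152 157 159 154  77  65  45  52 103 152 154 153]
[ 29  26  29  33  93 164 153 153 128  86  87  91  91  90  91  92  89  89
  90  89  91  88  90  89  86 104 160 157 154 133  51  51  63  62  59  92
 157 151 151 148]
[ 88  70  75  66  55  31  87 111 162 161 160 143  97  90  91  94  91  95
  91  91  93  93  93  93  93  92  92  92  92  94  91  91  93  92  92  93
  92  91  89 134 156 159 159 132 135 133 132 140]
[ 26  21  83 157 148 144 145 139 162 156 159 148  87  90  93  91  93  91
  91  92  93  91  93  93  92  94  92  91 113 164 161 152  96  56  53  65
  62  63  63  97]
```

View pics/crop0.png

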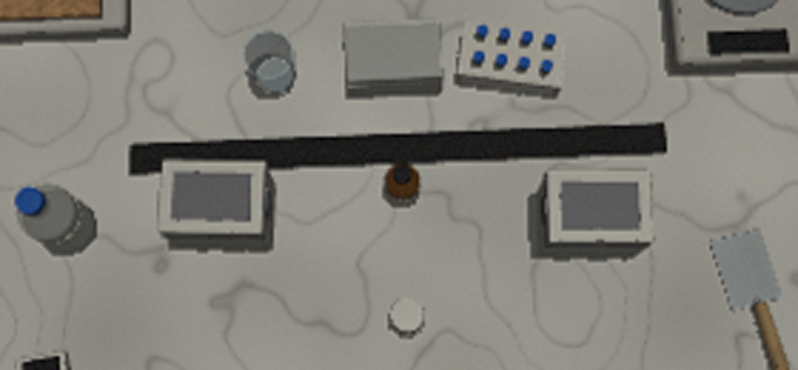

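```bash
python3 - <<'E'
from h import *
im=cv2.imread('pics/top0.png')
c=camera_params('top')
g=cv2.cvtColor(im,cv2.COLOR_BGR2GRAY)
# strip edges per column
for x in (185,188,245,255,262,290,300,315,362,366):
    col=g[160:205,x].astype(float); d=np.where(col<75)[0]
    a=d[0]; lo=a-1+(col[a-1]-90)/(col[a-1]-col[a]) 
    e=a
    while col[e+1]<75: e+=1
    hi=e+(90-col[e])/(col[e+1]-col[e])
    print(x,ray(c,(x,160+lo),0)[:2].round(1),ray(c,(x,160+hi),0)[:2].round(1))
for x0,x1 in((185,235),(318,368)):
    m=((g>75)&(g<125)).astype(np.uint8); w=np.zeros_like(m); w[188:216,x0:x1]=m[188:216,x0:x1]
    w=cv2.morphologyEx(w,cv2.MORPH_OPEN,np.ones((5,5),np.uint8))
    n,l,st,_=cv2.connectedComponentsWithStats(w); i=1+st[1:,4].argmax()
    k=cv2.findContours((l==i).astype(np.uint8),0,2)[0][0]
    P=np.array([ray(c,p[0],115)[:2] for p in k],np.float32); r=cv2.minAreaRect(P); print('panel',r, st[i])
    
def up(u,v): return ((u+.5)/2.85-.5+135,(v+.5)/2.85-.5+130)
for q in ([(162,160),(267,161),(264,236),(160,234)],[(548,170),(650,169),(652,242),(546,242)]):
    Q=np.array([ray(c,up(*p),115)[:2] for p in q]); print(Q.round(1).tolist(),Q.mean(0), [np.linalg.norm(Q[i]-Q[i-1]).round(1) for i in range(4)], np.degrees(np.arctan2(*(Q[1]-Q[0]))), np.degrees(np.arctan2(*(Q[2]-Q[3]))))
for n,p,z in(('bottlecap',(402,172),95),('bottlebase',(402,195),0),('jar',(406,316),50),('tipTL',(346,24),68),('tipBL',(346,78),68),('tipBR',(440,78),68),('rackBL',(456,78),70),('beaker base',(270,88),0),('rackBR',(560,90),70)): print(n,ray(c,up(*p),z).round(0))
E
```

```text
185 [699.2 324.9] [657.8 324.6]
188 [699.9 314.1] [659.3 313.8]
245 [699.5 107.9] [659.5 108.8]
255 [698.7  71.7] [658.6  72.8]
262 [764.4  44.2] [748.8  44.7]
290 [700.2 -55.4] [659.4 -53.4]
300 [699.5 -91.7] [659.2 -89.5]
315 [ 756.5 -149.6] [ 747.5 -149.1]
362 [ 699.8 -317.3] [ 658.3 -313.7]
366 [ 700.7 -332. ] [ 659.8 -328.4]
panel ((599.2808837890625, 220.55050659179688), (89.54629516601562, 57.176116943359375), 87.70948791503906) [195 190  28  18 460]
panel ((569.6207885742188, -226.90028381347656), (89.04725646972656, 53.63875961303711), 87.70880126953125) [332 194  28  17 466]
[[644.4, 276.4], [638.3, 155.0], [550.0, 159.6], [557.1, 278.2]] [597.44560526 217.29625087] [np.float64(87.3), np.float64(121.6), np.float64(88.4), np.float64(118.8)] -177.15077079020332 -176.586827174135
[[614.6, -169.6], [611.1, -287.6], [525.3, -282.5], [530.2, -161.6]] [ 570.30592191 -225.30177136] [np.float64(84.8), np.float64(118.1), np.float64(85.9), np.float64(120.9)] -178.29270295901588 -177.70771415189003
bottlecap [624.  -1.  95.]
bottlebase [618.  -0.   0.]
jar [460.   1.  50.]
tipTL [822.  61.  68.]
tipBL [752.  63.  68.]
tipBR [747. -52.  68.]
rackBL [746. -72.  70.]
beaker base [766. 163.   0.]
rackBR [ 726. -197.   70.]
```

```bash
cat >> h.py <<'E'
from scipy.spatial.transform import Rotation as Ro
def go(tgt,yaw=None):
    "remaining shift in tool axes (m) and turn (deg)"
    s=env.state(); R=Ro.from_euler('xyz',s['ee_rot'],degrees=True)
    d=R.inv().apply(np.array(tgt)-s['ee_pos'])/1000
    out=[round(s['time_s'],2),'pos',np.round(s['ee_pos'],1),'rot',np.round(s['ee_rot'],1),'tool shift m',d.round(4)]
    if yaw is not None: out+=['turn',((R.inv()*Ro.from_euler('xyz',[180,0,yaw],degrees=True)).as_rotvec(degrees=True)).round(2)]
    out+=['F',np.round(s['force'],1)]
    print(*out)
E
python3 -c "
from h import *
go([680,220,225],177)"
python3 -m creep '{"offset":[[0,0,-0.01],[0,0,-0.01],[0,0,0]],"rotation":[[0,0,-7.6],[0,0,-7.6],[0,0,-7.6]]}' 0.3 20
python3 -c "
from h import *
go([680,220,225],177)"
```

```text
0.1 pos [250.3 517.2 213.2] rot [-179.9   -0.   154.2] tool shift m [-0.5162 -0.0803 -0.0117] turn [-9.000e-02 -2.000e-02 -2.283e+01] F [-0.  -1.  -0.2]
time_s: 0.48
ee_pos: [250.6, 517.8, 234.4]
ee_rot: [180.0, 0.0, 177.2]
force: [-0.3, -0.2, -0.6]
gripper_width: 65.2
0.47 pos [250.6 517.8 234.4] rot [180.    0.  177.2] tool shift m [-0.4433 -0.2766  0.0093] turn [0.04 0.02 0.22] F [-0.3 -0.2 -0.6]
```

```bash

python3 -m creep '{"offset":[[-0.044,-0.0277,0],[-0.044,-0.0277,0],[-0.044,-0.0277,0],[-0.044,-0.0277,0],[-0.044,-0.0277,0]],"rotation":[[0,0,0],[0,0,0],[0,0,0],[0,0,0],[0,0,0]]}'
python3 -m creep '{"offset":[[-0.044,-0.0277,0],[-0.044,-0.0277,0],[-0.044,-0.0277,0],[-0.044,-0.0277,0],[-0.044,-0.0277,0]],"rotation":[[0,0,0],[0,0,0],[0,0,0],[0,0,0],[0,0,0]]}'
python3 -c "
from h import *
go([680,218,98],177)
snap('wrist','w1.png');snap('scene','s1.png')"
```

```text
time_s: 1.1
ee_pos: [464.0, 366.4, 233.5]
ee_rot: [-180.0, -0.0, 177.0]
force: [0.0, 0.8, -0.4]
gripper_width: 64.1
time_s: 1.72
ee_pos: [676.3, 216.6, 233.3]
ee_rot: [-180.0, -0.1, 177.0]
force: [0.4, 0.3, -0.9]
gripper_width: 63.7
1.73 pos [676.3 216.6 233.3] rot [-1.80e+02 -1.00e-01  1.77e+02] tool shift m [-0.0037  0.0016  0.1353] turn [-0.   -0.05 -0.04] F [ 0.4  0.3 -0.9]
```

View pics/s1.png

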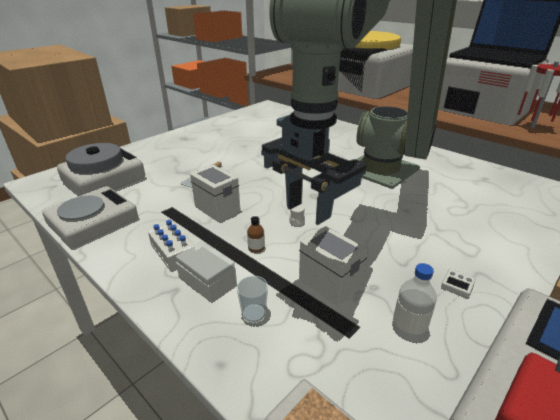

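View pics/w1.png

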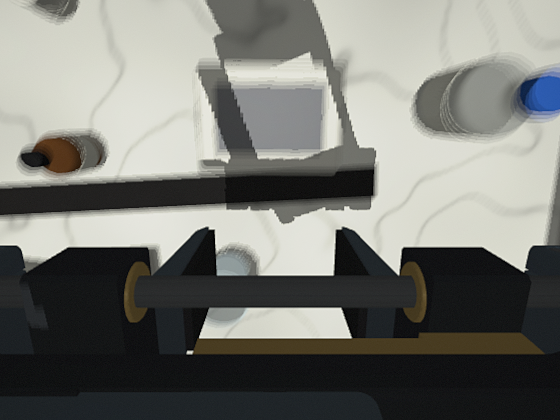

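The scene view shows the gripper above the strip, beyond the left box. The wrist view has the lid at columns 200–340, centred between the fingers, and it is slightly blurred by motion. Next I descend behind the far face.

```bash

python3 -m creep '{"offset":[[-0.004,0.001,0.035],[0,0,0.035],[0,0,0.035],[0,0,0.03],[0,0,0]],"rotation":[[0,0,0],[0,0,0],[0,0,0],[0,0,0],[0,0,0]]}'
python3 -c "
from h import *
go([657,218,98],177)
snap('wrist','w2.png');snap('scene','s2.png')"
```

```text
time_s: 2.45
ee_pos: [676.8, 218.4, 95.8]
ee_rot: [-179.9, -0.4, 177.0]
force: [-0.3, 0.4, -0.4]
gripper_width: 63.8
2.45 pos [676.8 218.4  95.8] rot [-179.9   -0.4  177. ] tool shift m [ 0.0197 -0.0014 -0.0021] turn [-0.12 -0.39 -0.01] F [-0.3  0.4 -0.4]
```

View pics/s2.png

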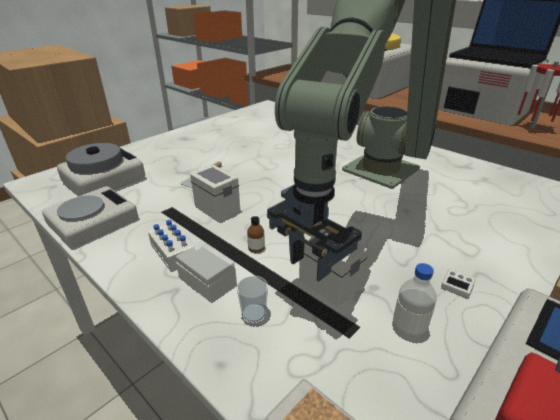

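View pics/w2.png

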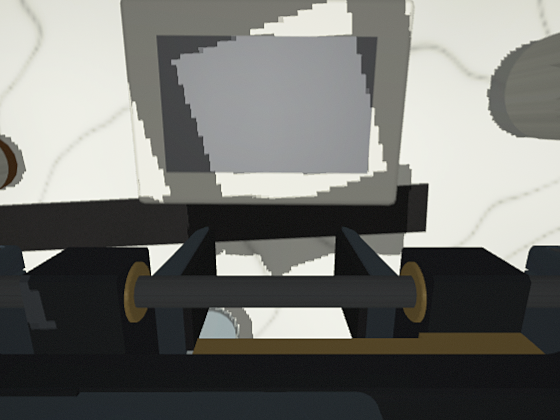

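The wrist view shows the lid's far edge level at row 205, columns 138–395, so it is square to the fingers. I'll check the far face's x from this view.

```bash

python3 -c "
from h import *
c=camera_params('wrist')
for p in((138,205),(395,205)): print(ray(c,p,115))
print(env.state()['time_s'])"
python3 -m creep '{"offset":[[0.005,0,0],[0.005,0,0],[0.003,0,0],[0.003,0,0]],"rotation":[[0,0,0],[0,0,0],[0,0,0],[0,0,0]]}'
```

```text
[642.02073322 156.62209717 115.        ]
[648.2934126  277.80388145 115.        ]
2.55
time_s: 3.05
ee_pos: [663.2, 219.4, 99.3]
ee_rot: [180.0, 0.0, 177.0]
force: [-0.1, -0.4, 0.7]
gripper_width: 64.1
```

```bash

python3 -m creep '{"offset":[[0.004,0,0],[0.004,0,0]],"rotation":[[0,0,0],[0,0,0]]}'
python3 -m creep '{"offset":[[0.004,0,-0.001],[0.004,0,-0.002]],"rotation":[[0,0,0],[0,0,0]]}'
```

```text
time_s: 3.3
ee_pos: [657.8, 220.1, 100.5]
ee_rot: [179.9, 0.4, 176.9]
force: [5.4, -1.8, 6.0]
gripper_width: 63.9
time_s: 3.55
ee_pos: [650.6, 220.5, 104.7]
ee_rot: [179.9, 0.5, 177.0]
force: [3.4, -1.1, 4.7]
gripper_width: 63.4
```

```bash

python3 -m creep '{"offset":[[0.008,0,-0.007],[0.009,0,-0.007],[0.01,0,-0.006],[0.01,0,-0.005]],"rotation":[[0,0,0],[0,0,0],[0,0,0],[0,0,0]]}'
python3 -c "
from h import *
snap('scene','s3.png')"
```

```text
time_s: 4.05
ee_pos: [608.5, 221.9, 126.4]
ee_rot: [-179.9, -0.2, 177.0]
force: [0.3, -0.1, -0.1]
gripper_width: 63.9
```

View pics/s3.png

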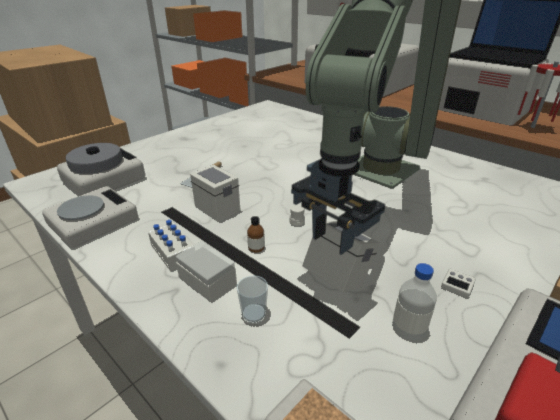

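The box is tilting behind the fingers and the contact force is near zero, so I keep following the arc.

```bash

python3 -m creep '{"offset":[[0.01,0,-0.004],[0.01,0,-0.003],[0.01,0,-0.002]],"rotation":[[0,0,0],[0,0,0],[0,0,0]]}'
python3 -c "
from h import *
snap('scene','s4.png');snap('wrist','w4.png')"
```

```text
time_s: 4.47
ee_pos: [579.6, 223.7, 136.0]
ee_rot: [-180.0, -0.0, 177.0]
force: [0.3, -0.7, 1.0]
gripper_width: 63.6
```

View pics/s4.png

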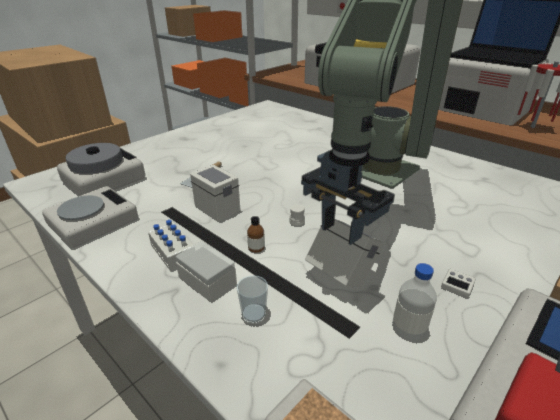

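View pics/w4.png

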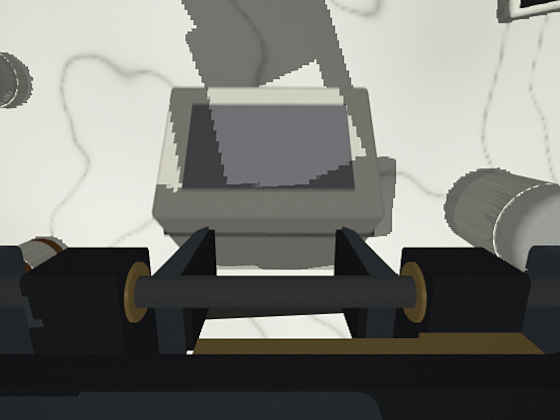

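```bash

python3 -c "
from h import *
c=camera_params('wrist')
for p in((152,228),(383,225),(172,88),(370,88)): print(ray(c,p,115),ray(c,p,135))
im=cv2.imread('pics/s4.png');cv2.imwrite('pics/s4c.png',cv2.resize(im[180:330,230:430],None,fx=4,fy=4,interpolation=2))
"
```

```text
[564.53394312 151.84022474 115.        ] [558.53385475 159.79064555 135.        ]
[569.71389871 288.82108419 115.        ] [563.17391664 282.49433587 135.        ]
[486.97534457 173.81618812 115.        ] [489.05899311 179.47610976 135.        ]
[492.46576898 279.64885987 115.        ] [493.97716444 274.27810934 135.        ]
```

View pics/s4c.png

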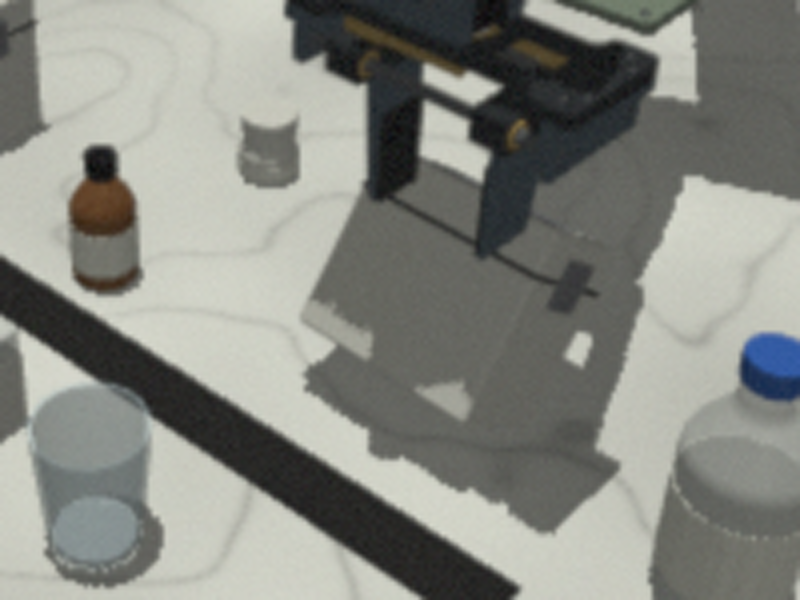

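The box is tilted about 30° about its near edge, so I continue past the balance point.

```bash

python3 -m creep '{"offset":[[0.01,0,-0.001],[0.01,0,0],[0.01,0,0],[0,0,0],[0,0,0]],"rotation":[[0,0,0],[0,0,0],[0,0,0],[0,0,0],[0,0,0]]}'
python3 -c "
from h import *
go([580,-225,230],178)
im=snap('scene','s5.png')[:,:,::-1]
cv2.imwrite('pics/s5c.png',cv2.resize(im[150:340,180:440],None,fx=3,fy=3,interpolation=2))
"
```

```text
time_s: 5.2
ee_pos: [550.7, 225.4, 137.1]
ee_rot: [180.0, 0.0, 177.0]
force: [-0.2, 0.3, -0.4]
gripper_width: 63.9
5.2 pos [550.7 225.4 137.1] rot [180.   0. 177.] tool shift m [-0.053  -0.4482 -0.093 ] turn [ 0.01  0.04 -1.02] F [-0.2  0.3 -0.4]
```

View pics/s5c.png

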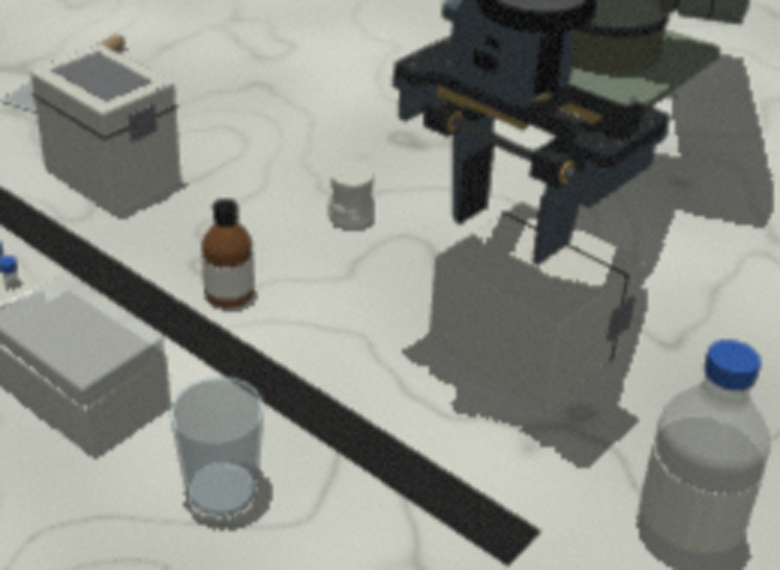

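The left box lies on its side with a bare underside, so the right one should be the stamped box. Next I lift and cross over.

```bash

python3 -m creep '{"offset":[[0,0,-0.033],[0,0,-0.033],[-0.03,0,-0.033],[-0.03,-0.045,0],[-0.04,-0.05,0]],"rotation":[[0,0,0],[0,0,-1],[0,0,0],[0,0,0],[0,0,0]]}'
python3 -m creep '{"offset":[[0,-0.05,0],[0,-0.05,0],[0,-0.05,0],[0,-0.05,0],[0,-0.05,0]],"rotation":[[0,0,0],[0,0,0],[0,0,0],[0,0,0],[0,0,0]]}'
python3 -c "
from h import *
go([650,-225,100],178)"
```

```text
time_s: 5.88
ee_pos: [647.2, 127.7, 236.7]
ee_rot: [180.0, 0.1, 178.1]
force: [0.3, 0.5, -0.3]
gripper_width: 63.9
time_s: 6.5
ee_pos: [637.4, -123.6, 235.9]
ee_rot: [180.0, 0.0, 178.0]
force: [0.5, -0.1, -0.2]
gripper_width: 63.7
6.5 pos [ 637.4 -123.6  235.9] rot [180.   0. 178.] tool shift m [-0.0161 -0.1009  0.1359] turn [ 0.    0.02 -0.05] F [ 0.5 -0.1 -0.2]
```

```bash

python3 -m creep '{"offset":[[-0.008,-0.05,0],[-0.008,-0.051,0],[0,0,0]],"rotation":[[0,0,0],[0,0,0],[0,0,0]]}'
python3 -c "
from h import *
snap('wrist','w6.png');go([650,-225,100],178)
snap('top','t6.png')"
```

```text
time_s: 6.88
ee_pos: [649.7, -227.3, 235.0]
ee_rot: [-180.0, -0.0, 177.7]
force: [0.4, 0.6, -0.2]
gripper_width: 63.8
6.92 pos [ 649.7 -225.   235.1] rot [180.   -0.  177.8] tool shift m [-0.0004 -0.      0.1351] turn [ 0.04 -0.04 -0.2 ] F [0.2 0.8 0.5]
```

View pics/w6.png

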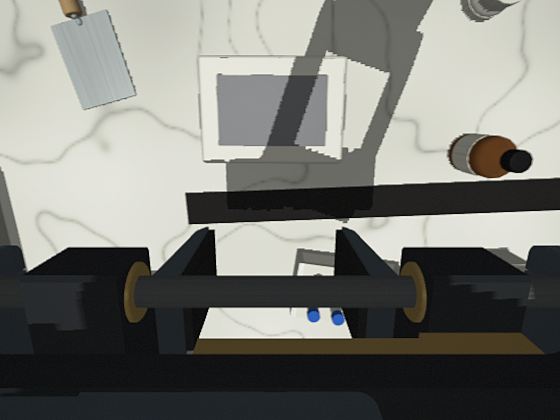

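View pics/t6.png

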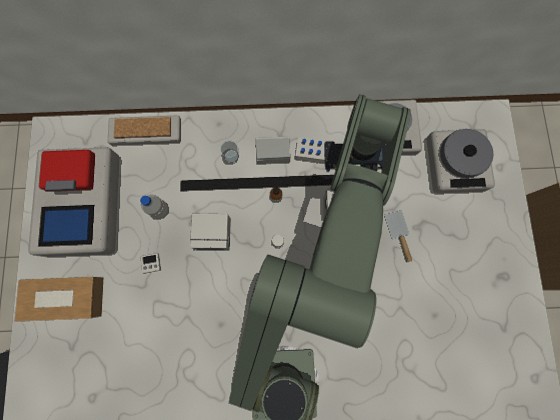

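The wrist view shows the right lid with corners at about (199,57), (346,57), (342,163) and (203,161). The top view shows the left box lying at (210,231).

```bash

python3 -c "
from h import *
c=camera_params('wrist')
for p in((199,57),(346,57),(342,163),(203,161)): print(ray(c,p,115).round(1))
"
python3 -m creep '{"offset":[[0,0,0.035],[0,0,0.035],[0,0,0.035],[0,0,0.03],[0,0,0]],"rotation":[[0,0,0],[0,0,0],[0,0,0],[0,0,0],[0,0,0]]}'
python3 -c "
from h import *
snap('wrist','w7.png')"
```

```text
[ 525.9 -279.   115. ]
[ 530.1 -162.3  115. ]
[ 614.1 -164.3  115. ]
[ 608.1 -283.2  115. ]
time_s: 7.6
ee_pos: [648.2, -221.1, 98.5]
ee_rot: [179.9, -0.3, 178.1]
force: [0.3, -0.2, -0.3]
gripper_width: 63.7
```

View pics/w7.png

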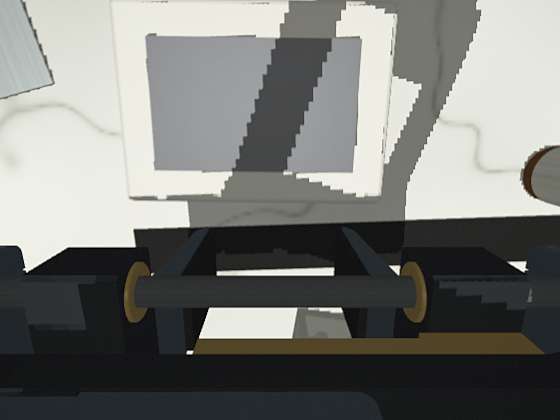

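The lid's far edge is at row 199, columns 129–383, about 6 mm off the fingers' centre. I shift −y and approach.

```bash

python3 -m creep '{"offset":[[0.005,-0.003,0],[0.005,-0.003,0],[0.004,0,0],[0.003,0,0]],"rotation":[[0,0,0],[0,0,0],[0,0,0],[0,0,0]]}'
python3 -m creep '{"offset":[[0.004,0,0],[0.004,0,0]],"rotation":[[0,0,0],[0,0,0]]}'
```

```text
time_s: 8.15
ee_pos: [632.2, -228.9, 101.4]
ee_rot: [-180.0, 0.0, 177.9]
force: [0.4, -0.5, 0.2]
gripper_width: 63.5
time_s: 8.4
ee_pos: [627.1, -228.7, 102.8]
ee_rot: [-180.0, 0.4, 177.9]
force: [5.1, -0.4, 4.6]
gripper_width: 64.1
```

```bash

python3 -m creep '{"offset":[[0.006,0,-0.004],[0.008,0,-0.006],[0.009,0,-0.006],[0.01,0,-0.005],[0.01,0,-0.005]],"rotation":[[0,0,0],[0,0,0],[0,0,0],[0,0,0],[0,0,0]]}'
python3 -m creep '{"offset":[[0.01,0,-0.004],[0.01,0,-0.003],[0.01,0,-0.002],[0.01,0,-0.001]],"rotation":[[0,0,0],[0,0,0],[0,0,0],[0,0,0]]}'
python3 -m creep '{"offset":[[0.01,0,-0.001],[0.01,0,0],[0.005,0,0],[0,0,0],[0,0,0]],"rotation":[[0,0,0],[0,0,0],[0,0,0],[0,0,0],[0,0,0]]}'
python3 -c "
from h import *
im=snap('scene','s8.png')[:,:,::-1]
cv2.imwrite('pics/s8c.png',cv2.resize(im[130:330,130:400],None,fx=2.9,fy=2.9,interpolation=2))
"
```

```text
time_s: 9.02
ee_pos: [579.3, -226.6, 126.3]
ee_rot: [180.0, -0.2, 178.0]
force: [-0.5, -0.4, -0.3]
gripper_width: 63.9
time_s: 9.52
ee_pos: [540.8, -225.4, 136.9]
ee_rot: [180.0, -0.0, 178.0]
force: [0.5, -0.5, 0.4]
gripper_width: 64.0
time_s: 10.15
ee_pos: [516.9, -224.6, 137.9]
ee_rot: [-180.0, 0.0, 178.0]
force: [-0.1, -0.1, -0.2]
gripper_width: 63.8
```

View pics/s8c.png

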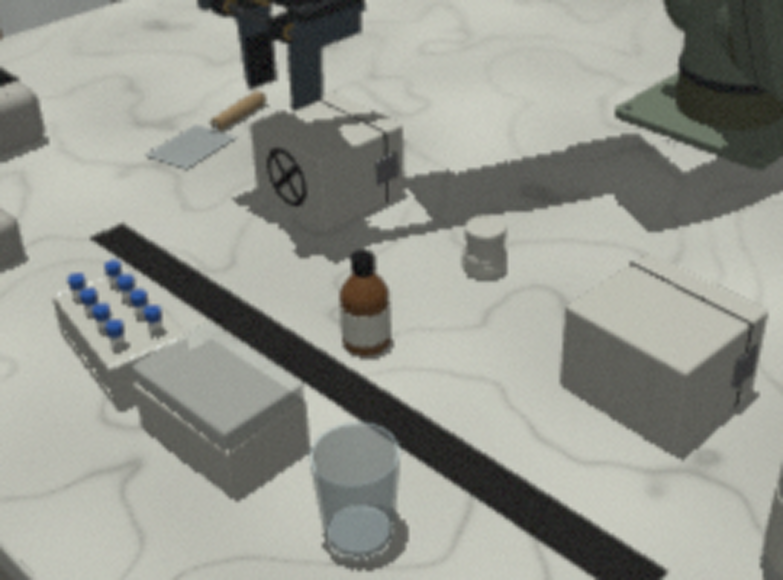

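The stamp ring is now visible on the right box's underside at crop position (287,177). Both boxes lie, and everything else stands. Now I lift and go round to the near side.

```bash

python3 -m creep '{"offset":[[0,0,-0.03],[0.03,0,-0.03],[0.045,0,0],[0.045,0,0],[0.035,0,0]],"rotation":[[0,0,0],[0,0,0],[0,0,0],[0,0,0],[0,0,0]]}'
python3 -c "
from h import *
snap('wrist','w9.png');go([370,-222,38],178);snap('top','t9.png')
im=cv2.imread('pics/t9.png');cv2.imwrite('pics/t9c.png',cv2.resize(im[130:330,135:415],None,fx=2.85,fy=2.85,interpolation=2))"
```

```text
time_s: 10.82
ee_pos: [360.3, -218.8, 198.0]
ee_rot: [-180.0, 0.0, 178.0]
force: [-0.3, 0.1, -0.6]
gripper_width: 63.9
10.88 pos [ 356.1 -217.8  197.7] rot [179.9  -0.3 177.9] tool shift m [-0.0148 -0.0039  0.1596] turn [ 0.06 -0.27 -0.05] F [-4.1  2.1 -0.2]
```

View pics/w9.png

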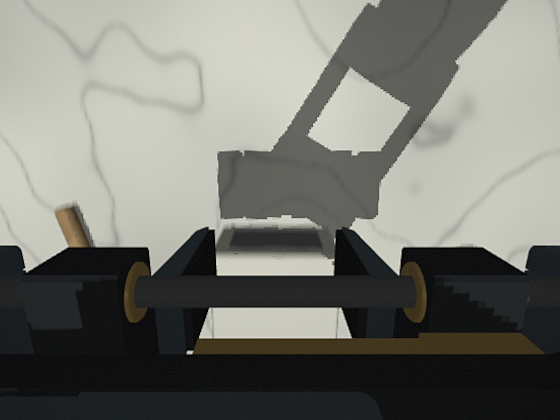

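View pics/t9c.png

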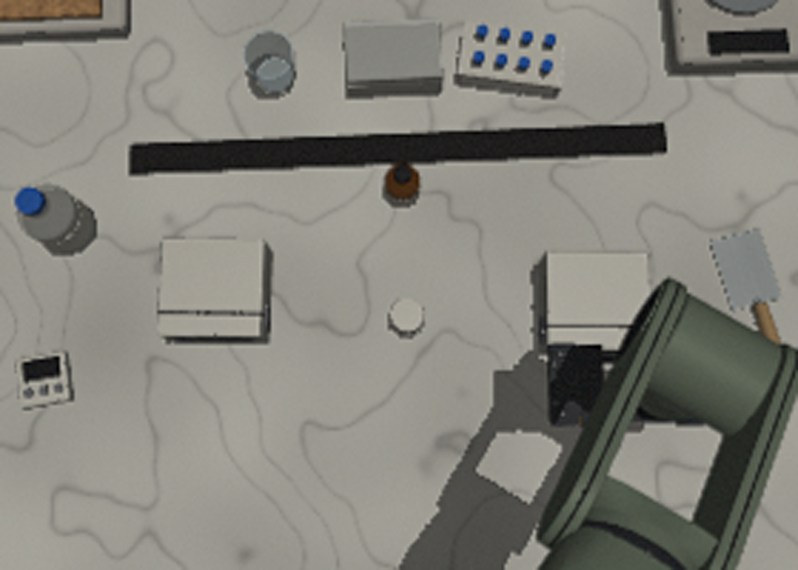

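```bash

python3 -c "
from h import *
c=camera_params('top')
def up(u,v): return ((u+.5)/2.85-.5+135,(v+.5)/2.85-.5+130)
for p in((548,253),(650,254),(164,239),(266,240),(160,334),(263,336)): print(ray(c,up(*p),86).round(1))
"
python3 -m creep '{"offset":[[0,0,0.035],[0,-0.002,0.035],[0,-0.002,0.035],[0,0,0.035],[0,0,0.015]],"rotation":[[0,0,0],[0,0,0],[0,0,0],[0,0,0],[0,0,0]]}'
python3 -c "
from h import *
go([396,-222,38],178);snap('wrist','w10.png')"
```

```text
[ 522.4 -167.    86. ]
[ 516.4 -285.7   86. ]
[556.8 279.8  86. ]
[550.9 160.9  86. ]
[446.1 283.7  86. ]
[439.1 165.8  86. ]
time_s: 11.55
ee_pos: [361.8, -222.8, 41.1]
ee_rot: [179.9, -0.1, 178.0]
force: [-0.1, -0.5, -0.2]
gripper_width: 63.6
11.55 pos [ 361.8 -222.8   41.1] rot [ 1.799e+02 -1.000e-01  1.780e+02] tool shift m [-0.0342  0.002   0.003 ] turn [ 0.08 -0.11 -0.02] F [-0.1 -0.5 -0.2]
```

View pics/w10.png

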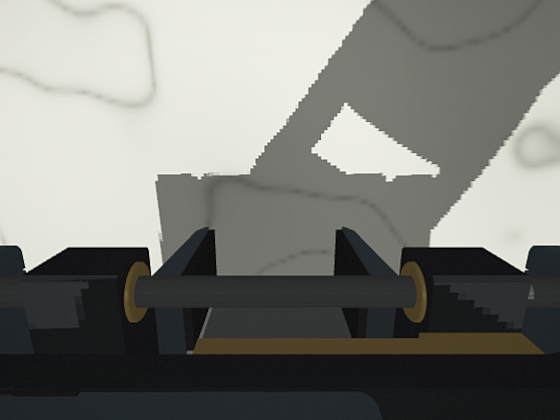

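The wrist view confirms the fingers are down on the near side and clear of the box. The underside is at x≈520 and the lid at about 406. I approach and push.

```bash

python3 -m creep '{"offset":[[-0.01,-0.002,0],[-0.01,-0.001,0],[-0.006,0,0],[-0.005,0,0],[-0.005,0,0]],"rotation":[[0,0,0],[0,0,0],[0,0,0],[0,0,0],[0,0,0]]}'
python3 -m creep '{"offset":[[-0.006,0,0],[-0.006,0,0],[-0.008,0,0],[-0.008,0,0],[-0.008,0,0]],"rotation":[[0,0,0],[0,0,0],[0,0,0],[0,0,0],[0,0,0]]}'
python3 -m creep '{"offset":[[-0.008,0,0],[-0.008,0,0],[-0.008,0,0],[-0.008,0,0],[-0.008,0,0]],"rotation":[[0,0,0],[0,0,0],[0,0,0],[0,0,0],[0,0,0]]}'
python3 -c "
from h import *
go([550,-228,38],178);snap('scene','s11.png')"
```

```text
time_s: 12.22
ee_pos: [395.7, -226.8, 43.2]
ee_rot: [179.9, -0.2, 178.0]
force: [-6.7, 0.0, 7.0]
gripper_width: 63.7
time_s: 12.85
ee_pos: [431.3, -227.8, 43.1]
ee_rot: [179.9, -0.3, 178.0]
force: [-7.1, 1.1, 6.5]
gripper_width: 63.7
time_s: 13.48
ee_pos: [471.5, -229.3, 43.1]
ee_rot: [179.9, -0.2, 178.0]
force: [-5.7, -0.4, 5.5]
gripper_width: 63.7
13.47 pos [ 471.5 -229.3   43.1] rot [179.9  -0.2 178. ] tool shift m [-0.0784  0.0041  0.0048] turn [ 0.08 -0.24  0.  ] F [-5.7 -0.4  5.5]
```

View pics/s11.png

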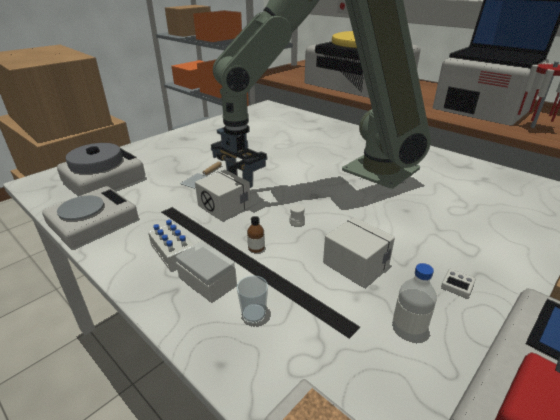

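The box is sliding flat, with its stamp ahead of it at (208,200). I continue.

```bash

python3 -m creep '{"offset":[[-0.008,0,0],[-0.008,0,0],[-0.008,0,0],[-0.008,0,0],[-0.008,0,0]],"rotation":[[0,0,0],[0,0,0],[0,0,0],[0,0,0],[0,0,0]]}'
python3 -m creep '{"offset":[[-0.008,0,0],[-0.006,0,0],[-0.004,0,0],[0,0,0]],"rotation":[[0,0,0],[0,0,0],[0,0,0],[0,0,0]]}'
python3 -c "
from h import *
go([550,-228,38],178);snap('scene','s12.png');snap('top','t12.png')
for n,a in(('s12',(160,300,150,330)),('t12',(130,280,270,410))):
  im=cv2.imread('pics/%s.png'%n);cv2.imwrite('pics/%sc.png'%n,cv2.resize(im[a[0]:a[1],a[2]:a[3]],None,fx=4,fy=4,interpolation=2))"
```

```text
time_s: 14.15
ee_pos: [513.4, -231.3, 42.9]
ee_rot: [180.0, -0.1, 178.0]
force: [-5.5, -0.6, 3.9]
gripper_width: 63.8
time_s: 14.65
ee_pos: [532.1, -232.1, 42.9]
ee_rot: [-180.0, 0.1, 178.0]
force: [-3.0, 0.4, 2.3]
gripper_width: 63.9
14.65 pos [ 532.1 -232.1   42.9] rot [-1.80e+02  1.00e-01  1.78e+02] tool shift m [-0.0177  0.0047  0.0049] turn [-0.    0.05 -0.02] F [-3.   0.4  2.3]
```

View pics/s12c.png

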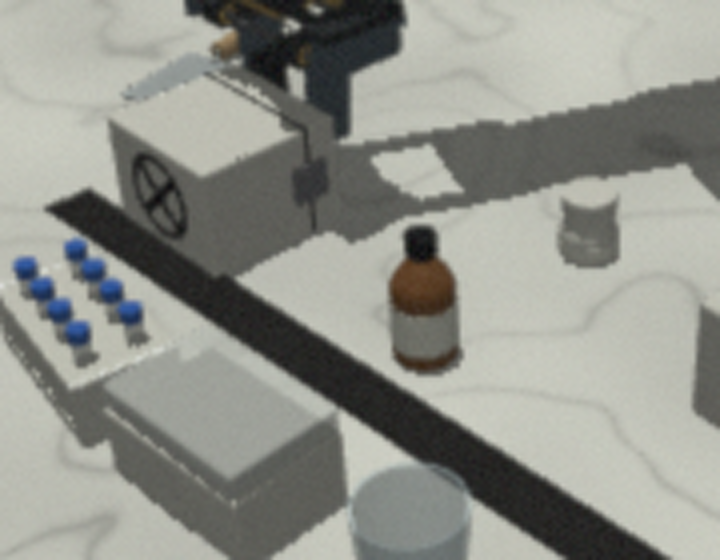

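View pics/t12c.png

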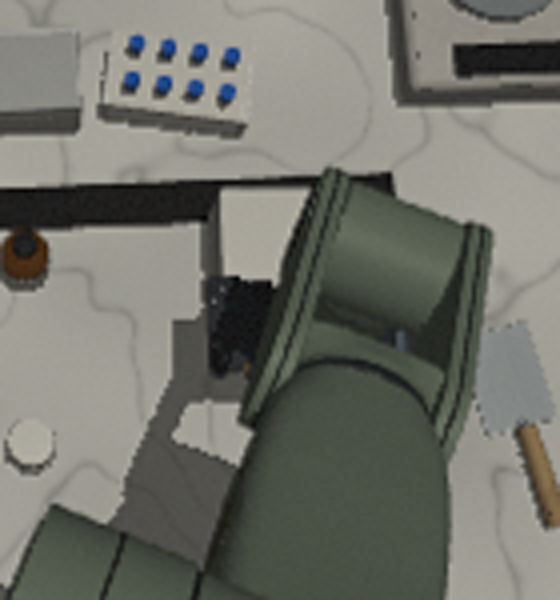

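```bash

python3 -c "
from h import *
c=camera_params('top'); s=camera_params('scene')
f=lambda u,v,x0,y0:((u+.5)/4-.5+x0,(v+.5)/4-.5+y0)
for p in((219,188),(326,185)): print(ray(c,f(*p,270,130),86).round(1))
print('corner top',ray(s,f(205,178,150,160),86).round(1),ray(s,f(108,122,150,160),86).round(1),'bottom',ray(s,f(218,277,150,160),0).round(1),'ring z43',ray(s,f(160,196,150,160),43).round(1))
for x in((660,-100,0),(700,-100,0)): print(proj(s,x)*4-[600-2,640-2])
"
```

```text
[ 666.6 -167.9   86. ]
[ 665.6 -258.9   86. ]
corner top [ 664.2 -165.6   86. ] [ 664.8 -278.    86. ] bottom [ 660.9 -171.1    0. ] ring z43 [ 661.8 -229.3   43. ]
[284.16247642 318.33003024]
[237.34614813 345.07803332]
```

The underside is now at x≈664 (two views give 662–666). It needs about 16 mm more.

```bash

python3 -m creep '{"offset":[[-0.006,0,0],[-0.005,0,0],[-0.004,0,0],[-0.001,0,0],[0,0,0]],"rotation":[[0,0,0],[0,0,0],[0,0,0],[0,0,0],[0,0,0]]}'
python3 -c "
from h import *
go([550,-228,38],178);snap('scene','s13.png')
for n,a in(('s13',(160,300,150,330)),):
  im=cv2.imread('pics/%s.png'%n);cv2.imwrite('pics/%sc.png'%n,cv2.resize(im[a[0]:a[1],a[2]:a[3]],None,fx=4,fy=4,interpolation=2))"
```

```text
time_s: 15.38
ee_pos: [547.4, -232.7, 42.9]
ee_rot: [180.0, 0.0, 178.0]
force: [-4.0, 0.4, 2.5]
gripper_width: 64.0
15.38 pos [ 547.4 -232.7   42.9] rot [180.   0. 178.] tool shift m [-0.0024  0.0048  0.0049] turn [ 0.    0.01 -0.03] F [-4.   0.4  2.5]
```

View pics/s13c.png

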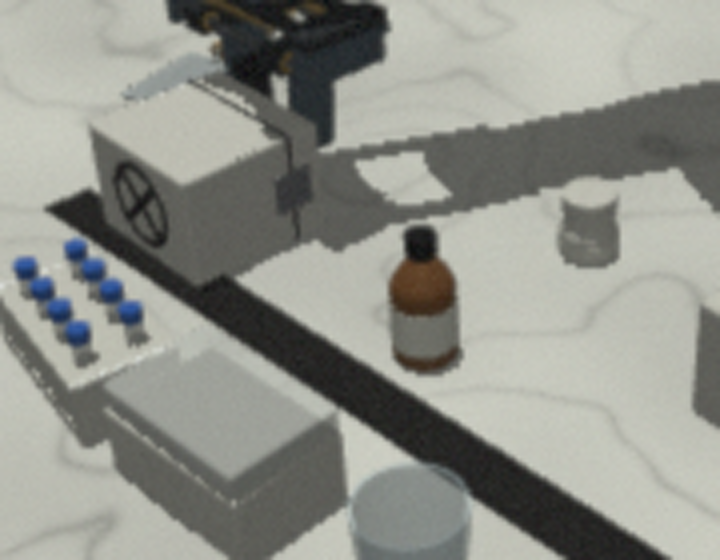

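The underside's bottom edge now sits mid-strip. I retract the fingers straight back, lift, then check with a clear top view.

```bash

python3 -m creep '{"offset":[[0.01,0,0],[0.02,0,0],[0.03,0,0],[0.03,0,-0.01],[0,0,-0.05]],"rotation":[[0,0,0],[0,0,0],[0,0,0],[0,0,0],[0,0,0]]}'
python3 -m creep '{"offset":[[0.02,0,-0.05],[0.04,0,-0.03],[0.03,0,-0.01],[0,0,0],[0,0,0]],"rotation":[[0,0,0],[0,0,0],[0,0,0],[0,0,0],[0,0,0]]}'
python3 -c "
from h import *
go([550,-228,38],178);snap('scene','s14.png');snap('top','t14.png')
for n,a in(('s14',(160,300,150,330)),('t14',(130,280,175,415))):
  k=4 if n=='s14' else 3.3
  im=cv2.imread('pics/%s.png'%n);cv2.imwrite('pics/%sc.png'%n,cv2.resize(im[a[0]:a[1],a[2]:a[3]],None,fx=k,fy=k,interpolation=2))"
```

```text
time_s: 16.05
ee_pos: [453.1, -227.8, 100.7]
ee_rot: [179.8, -0.4, 177.9]
force: [1.5, -0.8, 0.1]
gripper_width: 63.8
time_s: 16.68
ee_pos: [368.2, -226.5, 192.8]
ee_rot: [-180.0, 0.1, 178.0]
force: [-0.3, 0.8, 0.3]
gripper_width: 63.6
16.68 pos [ 368.2 -226.5  192.8] rot [-1.80e+02  1.00e-01  1.78e+02] tool shift m [-0.1815  0.005   0.1551] turn [-0.01  0.1  -0.05] F [-0.3  0.8  0.3]
```

View pics/s14.png

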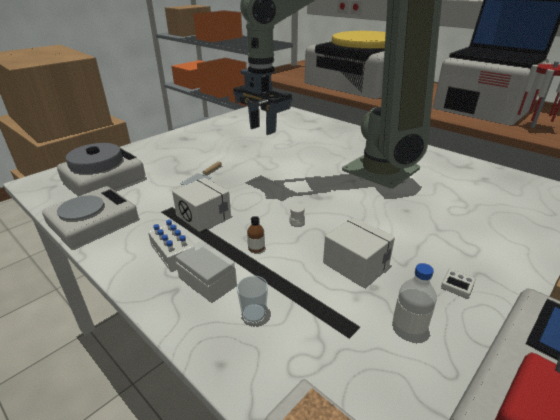

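View pics/s14c.png

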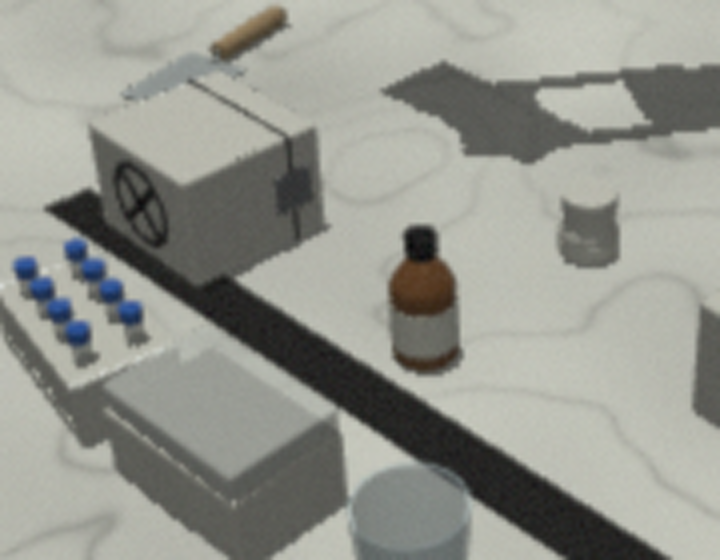

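View pics/t14c.png

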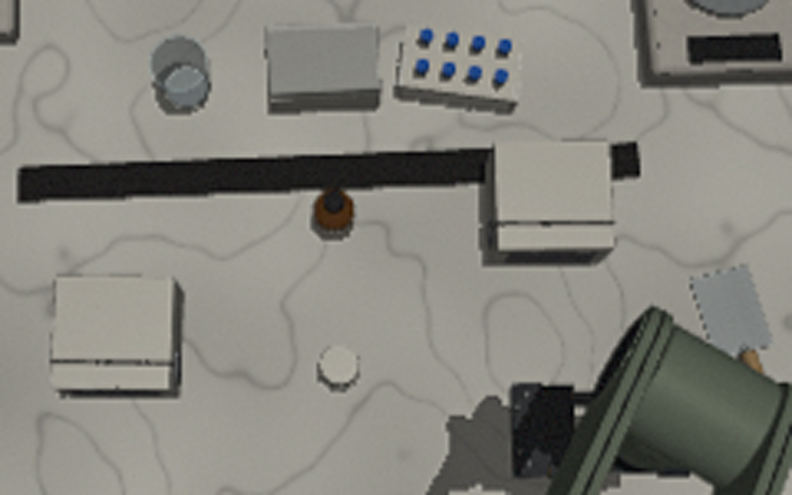

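```bash

python3 -c "
from h import *
c=camera_params('top'); s=camera_params('scene')
f=lambda u,v,x0,y0,k:((u+.5)/k-.5+x0,(v+.5)/k-.5+y0)
for p in((494,142),(611,142),(494,250),(613,249)): print(ray(c,f(*p,175,130,3.3),86).round(1))
print('scene top',ray(s,f(185,186,150,160,4),86).round(1),ray(s,f(90,126,150,160,4),86).round(1),'bottom',ray(s,f(199,286,150,160,4),0).round(1),'ring',ray(s,f(141,203,150,160,4),43).round(1))
print('time',env.state()['time_s'])
"
```

```text
[ 680.5 -168.7   86. ]
[ 675.7 -289.4   86. ]
[ 566.9 -161.3   86. ]
[ 563.1 -281.8   86. ]
scene top [ 679.5 -167.3   86. ] [ 676.8 -282.6   86. ] bottom [ 676.7 -172.1    0. ] ring [ 676.4 -231.5   43. ]
time 16.775
```

The middle of the underside is at x≈676–678, and the strip spans 659–700. The bottle, jar and other items are where they were, so I hand in.

```bash
python3 -c "
from h import *
print(env.job_done())"
```

```text
the job is handed in; nothing more can be done
None
```

I tipped the left box and then the right one over towards the robot with the fingertips. The left underside was bare and the right one carried the ring and cross. I then pushed the right box, still lying, away from the robot onto the dispatch strip, backed the fingers off and handed in at about 17 s.

In the last pictures, the middle of the stamped underside is at x ≈ 676–678, y ≈ −230. The strip spans x ≈ 659–700, centred near 679.5, and the top and scene views agree to about 2 mm. The box lies about 2° off square to the strip. The plain box lies where it fell, everything else looked unmoved by eye, and the gripper touched nothing. In the readings at the end of each move the wrist force stayed below about 10 N. No check failed.

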